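# Load the battery test tray with the passed samples

## Task

Load the test tray for the next discharge run: stand each of the three batteries that carry a green (passed) sticker upright in the cradle whose black pad has its size, flat on the pad within the white rim, with its red terminal towards the red socket. Leave the yellow-stickered batteries, which are on hold, and the multimeter where they are, and never tip a battery over.

Things in the scene. Friction and masses are not known exactly. Their poses are not given: they have to be found in the camera images.
- passed_slim: Slim black sealed battery with a round green sticker on its lid, 97 long x 24 wide x 52 high, about 300 g, standing on the bench; 8 mm high terminals at the lid's two ends, one in a red, one in a black bezel. Origin: centre of the underside; x along the length towards the red terminal, z up. One of the three to load.
- passed_wide: Wide black sealed battery with a round green sticker on its lid, 97 long x 43 wide x 52 high, about 570 g, standing on the bench; 8 mm high terminals at the lid's two ends, one in a red, one in a black bezel. Origin: centre of the underside; x along the length towards the red terminal, z up. One of the three to load.
- passed_short: Short black sealed battery with a round green sticker on its lid, 51 long x 42 wide x 52 high, about 240 g, standing on the bench; 8 mm high terminals at the lid's two ends, one in a red, one in a black bezel. Origin: centre of the underside; x along the length towards the red terminal, z up. One of the three to load.
- held_slim: Slim black sealed battery with a round yellow sticker on its lid, 97 long x 24 wide x 52 high, about 300 g, standing on the bench; 8 mm high terminals at the lid's two ends, one in a red, one in a black bezel. Origin: centre of the underside; x along the length towards the red terminal, z up. On hold: leave it alone.
- held_wide: Wide black sealed battery with a round yellow sticker on its lid, 97 long x 43 wide x 52 high, about 570 g, standing on the bench; 8 mm high terminals at the lid's two ends, one in a red, one in a black bezel. Origin: centre of the underside; x along the length towards the red terminal, z up. On hold: leave it alone.
- held_short: Short black sealed battery with a round yellow sticker on its lid, 51 long x 42 wide x 52 high, about 240 g, standing on the bench; 8 mm high terminals at the lid's two ends, one in a red, one in a black bezel. Origin: centre of the underside; x along the length towards the red terminal, z up. On hold: leave it alone.
- cradle_slim: Cradle of the slim battery, one of 3 fixed in a row, 86 mm apart, in a tray with 14 mm high walls: grey plate 152 x 83, flush black pad 97 x 24; white rim, 5 high, 3 thick, 10 clear of the pad all round; outside it a red socket at one end, a black one at the other, 11 high. Origin: middle of the pad's red end, on its surface, 10 mm over the bench; x to the red socket, z up; pad centre at x = -48.5.
- cradle_wide: Cradle of the wide battery, one of 3 fixed in a row, 86 mm apart, in a tray with 14 mm high walls: grey plate 152 x 83, flush black pad 97 x 43; white rim, 5 high, 3 thick, 10 clear of the pad all round; outside it a red socket at one end, a black one at the other, 11 high. Origin: middle of the pad's red end, on its surface, 10 mm over the bench; x to the red socket, z up; pad centre at x = -48.5.
- cradle_short: Cradle of the short battery, one of 3 fixed in a row, 86 mm apart, in a tray with 14 mm high walls: grey plate 152 x 83, flush black pad 51 x 42; white rim, 5 high, 3 thick, 10 clear of the pad all round; outside it a red socket at one end, a black one at the other, 11 high. Origin: middle of the pad's red end, on its surface, 10 mm over the bench; x to the red socket, z up; pad centre at x = -25.5.
- multimeter: Yellow pocket multimeter with a dark face, 150 x 75 x 30, lying loose on the bench beyond the work. Origin: centre of the underside; x along its length. To be left alone.

How it is judged (in metres and radians):
At the end, for the whole second after the job is handed in: Each green battery rests on its own cradle's pad inside the rim: upright within 0.06 rad, red end within 15 mm of the pad's red end along and across, turned under 0.35 rad, 4 mm in height. Yellow batteries upright; they and the multimeter moved under 20 mm (x of cradle_slim in the frame of passed_slim between 0.0335 and 0.0635 m and y of cradle_slim in the frame of passed_slim between -0.015 and 0.015 m and z of passed_slim in the frame of cradle_slim between -0.004 and 0.004 m and angle between the x axis of passed_slim and the x axis of cradle_slim, either way round below 0.35 rad and angle between each of passed_slim, passed_wide, passed_short, held_slim, held_wide, held_short's own z axis and vertical below 0.06 rad and linear speed of each of passed_slim, passed_wide, passed_short below 0.01 m/s and x of cradle_wide in the frame of passed_wide between 0.0335 and 0.0635 m and y of cradle_wide in the frame of passed_wide between -0.015 and 0.015 m and z of passed_wide in the frame of cradle_wide between -0.004 and 0.004 m and angle between the x axis of passed_wide and the x axis of cradle_wide, either way round below 0.35 rad and x of cradle_short in the frame of passed_short between 0.0105 and 0.0405 m and y of cradle_short in the frame of passed_short between -0.015 and 0.015 m and z of passed_short in the frame of cradle_short between -0.004 and 0.004 m and angle between the x axis of passed_short and the x axis of cradle_short, either way round below 0.35 rad and distance of each of held_slim, held_wide, held_short, multimeter from where it was at the start of the episode below 0.02 m); the robot touches nothing.
It fails at once if a battery is tipped over or turned on its side (angle between any of passed_slim, passed_wide, passed_short, held_slim, held_wide, held_short's own z axis and vertical above 0.6 rad).
It fails at once if a battery on hold or the multimeter is shifted by more than 20 mm (distance of any of held_slim, held_wide, held_short, multimeter from where it was at the start of the episode above 0.02 m).
It also fails if it takes over 102 s, if anything falls off the work surface, if the arm or the gripper's body presses on something with over 40 N, if the wrist force passes 120 N, or if a joint passes its speed limit or range.

## Robot

A 6-joint arm with a two-finger parallel gripper is mounted at the origin on the work surface. World frame = base frame: x ahead of the robot, y to its left, z up, the work surface at z = 0. Lengths are in mm, angles in rad, forces in N, time in s.
With the tool pointing down it reaches from about 400 to 825 mm from the base axis. Payload 7 kg.
Tool frame: the origin (TCP) lies at the very end of the fingers, on their centre line; the grasp point (between the pads) lies 19 mm behind it (arm.tcp_to_grasp is the distance from the TCP to the grasp point, in mm); z points along the fingers, y is the line along which they close (so a half turn about z gives the same grasp; the last joint's range is limited). The gripper opens to 88 mm and grips with 3 to 60 N. Pads are 19 mm wide; open, the fingers measure 130 mm over their backs; the gripper's body (78 mm by 193 mm) begins 47 mm behind the grasp point.
Start: joints at [-1.038, 0.359, 0.012, 0, -1.224, -0.288], TCP at [163.569, -654.859, 226.561] pointing down, gripper open.
Joint ranges: [-3.07, 3.07], [-1.43, 2.12], [-1.02, 1.25], [-3.03, 1.67], [-3.05, -0], [-3.03, 3.03]. Speed limits (rad/s): [2.39, 2.39, 3.01, 3.14, 3.14, 3.14].

## Interface

Orientations are given as a 3x3 rotation matrix whose columns are the frame's x, y, z axes.
In Python, from workcell import arm gives the robot as it stands. The module is installed in compiled form; this text tells all that it offers.
- The arm moves only by the shell command python3 -m crank 'ROWS' [FORCE]. ROWS is JSON, a list of rows, each a list of 3 entries, a list of its own where there are three numbers: the shift along the world's x, y, z in m, then the turn about the world's z in units of 6 degrees (1.0 is 6 degrees), then the finger opening in m, from 0 to 0.0876. A call has 1 to 12 rows; each row is the pose to reach, as a shift and turn from the pose commanded when the call began; what a row does not reach only later rows make up. A row lasts 1/10 s, in which the tool goes at most 50 mm and 8.59 degrees, less where a joint would pass 70% of its speed; a pose out of reach is approached as far as the arm can. A call with a gripper value outside its range is refused whole. The fingers move at their own pace and stop on an object; FORCE is the grip in N (left out, the last holds). Time passes only in rows, so rows that repeat a pose let the fingers close. It gives the time, the measured TCP pose, the force, the opening and the grip force at its end, in the units of the state.
- arm.get_state(): the state, without advancing time (a new reading comes with each control period).
- arm.capture(name): name is "scene" or "top" or "wrist"; returns (picture, depth): 384x512x3 uint8, red, green, blue; 384x512 float32, mm along the optical axis (not along the pixel's ray), 0 where there is no reading.
- arm.camera_info(name): a dict with "fx", "fy", "cx", "cy" (pixels), "k1" (the pictures are not rectified: a ray, as slopes to the right and down, at radius r is drawn at 1 + k1 r^2 times it, then the intrinsics apply), "R" (3x3) and "t" (3): a world point X has camera coordinates R X + t. Camera axes: x right, y down, z forward; pixel columns grow to the right and rows downward; lengths in mm; the calibration is good to about 2 mm. A picture is of the moment at which its call begins: read the wrist's pose just before it. camera_info takes no time and is no camera call; for the wrist camera it gives the pose at the moment of the call.
- arm.hand_in(): hands the job in; it is judged then, once.
The state is a dict: "time": time; "q": joint angles; "joint_velocities": joint speeds; "effort": joint torques, N m; "eef_pos": TCP position; "orientation": TCP orientation; "contact_force": force on the tool from outside, world axes, zero at the start; "wrist_torque": the same for the moment, N m; "width": opening from 0.0 (shut) to 1.0 (fully open); "grip_force": force on a finger pad.
Only numpy, scipy, OpenCV 4.12 (cv2) and the standard library are available. Lean on these libraries where they do the work, as an engineer would, in place of code of your own. Each camera call takes 0.05 s, during which the arm holds its last target. There are 200 camera calls.

## Working session

There is one attempt and no reset: what is moved stays moved. The work goes in short steps, Python scripts to look and compute and a shell command to move; the robot and the scene stay as the last step left them, time stands still between calls to the robot, and variables do not carry over. Pictures are saved under pics/ and viewed, at most 14 in all, crops included, and the job is handed in when it is done.

```bash
mkdir -p pics
python3 - <<'E'
from workcell import arm
import cv2,numpy as np
for n in("top","scene"):
    p,d=arm.capture(n); np.savez("pics/%s0.npz"%n,p=p,d=d); cv2.imwrite("pics/%s0.png"%n,p[:,:,::-1])
    print(n,arm.camera_info(n))
E
```

```text
top {'fx': 421.95721667289115, 'fy': 421.95721667289115, 'cx': 252.07644092767217, 'cy': 198.4414212765968, 'k1': -0.12515634800055123, 'R': array([[ 1.70987271e-02, -9.99851505e-01,  2.14508687e-03],
       [-9.94751241e-01, -1.72278963e-02, -1.00862129e-01],
       [ 1.00884106e-01, -4.09213816e-04, -9.94898100e-01]]), 't': array([ -7.05120674, 611.5021499 , 977.11098303])}
scene {'fx': 462.48640371659604, 'fy': 462.48640371659604, 'cx': 259.5009076340599, 'cy': 187.32760530275056, 'k1': -0.15799072514752463, 'R': array([[ 0.69280933,  0.72104511,  0.01044896],
       [ 0.4822343 , -0.45247962, -0.7501415 ],
       [-0.53615792,  0.52474388, -0.66119479]]), 't': array([-466.09068112, -269.54640771, 1468.44103916])}
```

View pics/top0.png

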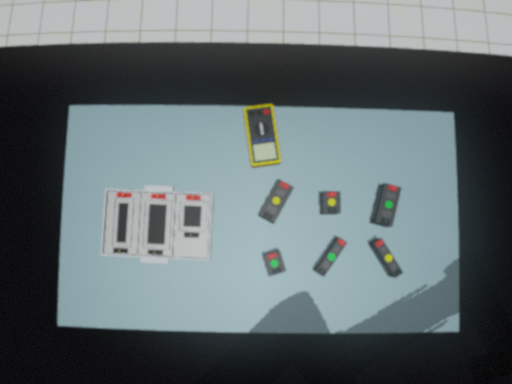

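View pics/scene0.png

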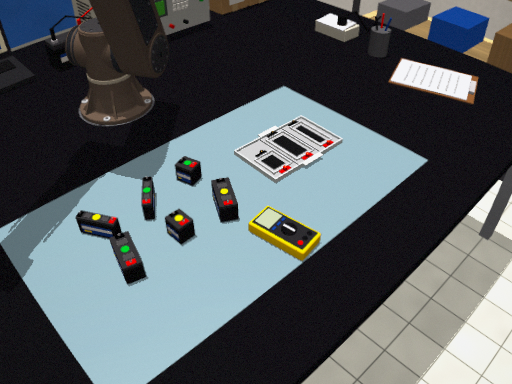

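Top view: the green batteries are slim (331,257), wide (389,205) and short (275,263). Cradles, left to right, are slim (122,222), wide (158,222) and short (193,215), with red sockets to the image top (+x). Next I'll measure with depth, colour and rays.

```bash
cat > h.py <<'E'
import cv2,numpy as np
def cam2world(I,uv,depth=None,z=None):
    K=np.array([[I['fx'],0,I['cx']],[0,I['fy'],I['cy']],[0,0,1]])
    n=cv2.undistortPoints(np.float64(uv).reshape(-1,1,2),K,np.array([I['k1'],0,0,0,0.])).reshape(-1,2)
    r=np.c_[n,np.ones(len(n))]; R=I['R']; c=-R.T@I['t']
    w=r@R
    s=np.asarray(depth) if depth is not None else (z-c[2])/w[:,2]
    return c+w*np.reshape(s,(-1,1))
def blobs(m,amin):
    n,l,s,c=cv2.connectedComponentsWithStats(m.astype(np.uint8))
    return [(l==i) for i in range(1,n) if s[i,4]>=amin]
def masks(p):
    H=cv2.cvtColor(p,cv2.COLOR_RGB2HSV).astype(int); h,s,v=H[...,0],H[...,1],H[...,2]
    return dict(red=((h<8)|(h>172))&(s>130)&(v>90),green=(h>45)&(h<80)&(s>130)&(v>70),yellow=(h>22)&(h<35)&(s>130)&(v>90),black=(v<75))
def cen(m): 
    y,x=np.nonzero(m); return [x.mean(),y.mean()]
E
python3 - <<'E'
from workcell import arm
from h import *
I=arm.camera_info("top"); f=np.load("pics/top0.npz");p,d=f['p'],f['d']
M=masks(p)
sub=np.zeros(p.shape[:2],bool); sub[108:326,66:455]=1
for k in("red","green","yellow"):
    for b in blobs(M[k]&sub,8):
        c=cen(b); print(k,b.sum(),np.round(c,1),np.round(cam2world(I,[c],z=52 if c[0]>225 else 12)[0]),"d",np.round(cam2world(I,[c],depth=[np.median(d[b])])[0]))
v,u=np.nonzero(sub&(d>0)); W=cam2world(I,np.c_[u,v],depth=d[v,u])
Z=np.zeros(d.shape);Z[v,u]=W[:,2]
for b in blobs((Z>40)&(Z<70),40):
    y,x=np.nonzero(b); w=cam2world(I,np.c_[x,y],depth=d[b])
    print("top",np.round(cen(b)),b.sum(),np.round(np.median(w[:,2]),1),cv2.minAreaRect(np.float32(w[:,:2])))
g=cam2world(I,[[240,290]],depth=[d[290,240]]);print("bench",g)
for b in blobs(M["black"]&sub,60):
    c=cen(b)
    if c[0]<225:
        y,x=np.nonzero(b);w=cam2world(I,np.c_[x,y],z=10); print("pad",np.round(c),cv2.minAreaRect(np.float32(w[:,:2])))
E
```

```text
red 24 [266.  111.3] [820. -26.  52.] d [826. -27.  34.]
red 22 [284. 185.] [642. -71.  52.] d [642. -71.  55.]
red 28 [392.4 187.9] [ 641. -330.   52.] d [ 640. -329.   54.]
red 32 [123.4 194.5] [618. 321.  12.] d [617. 320.  15.]
red 24 [331.5 194.4] [ 622. -183.   52.] d [ 622. -183.   55.]
red 33 [158.4 196. ] [616. 233.  12.] d [615. 233.  14.]
red 28 [192.1 197.2] [614. 150.  12.] d [614. 150.  14.]
red 14 [340.6 242.1] [ 511. -205.   52.] d [ 511. -204.   55.]
red 28 [378.8 242.7] [ 510. -295.   52.] d [ 510. -295.   54.]
green 46 [388.4 204. ] [ 602. -320.   52.] d [ 602. -319.   53.]
green 42 [331.1 256.4] [ 477. -182.   52.] d [ 477. -182.   53.]
green 33 [273.8 262.8] [461. -49.  52.] d [461. -49.  53.]
yellow 316 [260.8 139.6] [750. -15.  52.] d [756. -15.  31.]
yellow 37 [276. 200.] [607. -53.  52.] d [607. -52.  53.]
yellow 41 [331.3 201.8] [ 605. -183.   52.] d [ 605. -182.   53.]
yellow 46 [388.1 257.6] [ 475. -318.   52.] d [ 475. -318.   53.]
top [276. 201.] 758 53.0 ((606.0659790039062, -53.02883529663086), (42.9295539855957, 97.50474548339844), 61.96854019165039)

[... 213 characters left out ...]
43.3817253112793), 1.9987989664077759)
top [331. 256.] 447 52.6 ((477.0509948730469, -182.6383819580078), (25.001731872558594, 95.74897003173828), 54.968505859375)
top [387. 257.] 459 52.4 ((476.102294921875, -316.84332275390625), (97.06869506835938, 25.850967407226562), 32.01446533203125)
top [274. 263.] 389 53.0 ((460.3119812011719, -50.332679748535156), (50.77678680419922, 41.50367736816406), 17.671213150024414)
bench [[391.24456008  28.88878258   0.98126378]]
pad [122. 223.] ((548.9080200195312, 321.8904113769531), (15.700639724731445, 86.68959045410156), 88.5667953491211)
pad [156. 223.] ((547.8597412109375, 236.2887725830078), (30.298171997070312, 85.54574584960938), 88.83003997802734)
```

```bash
cat > st.py <<'E'
from workcell import arm
import numpy as np
s=arm.get_state();R=np.array(s['orientation'])
print(round(s['time'],2),np.round(s['eef_pos'],1),'xyaw %.2f yyaw %.2f'%tuple(np.degrees(np.arctan2(R[1,i],R[0,i])) for i in(0,1)),'tilt',round(float(R[2,2]),4),'w',round(s['width']*88,1),'q',np.round(s['q'],2),'F',np.round(s['contact_force'],1))
E
python3 st.py
python3 - <<'E'
from workcell import arm
from h import *
I=arm.camera_info("top"); f=np.load("pics/top0.npz");p,d=f['p'],f['d']
p=p.copy()
cv2.imwrite("pics/cr.png",cv2.resize(p[180:270,95:290,::-1],None,fx=4,fy=4,interpolation=cv2.INTER_CUBIC))
m=masks(p)['black']
for x0,x1,y0,y1 in((112,133,200,245),(145,170,200,250),(182,204,203,230)):
    s=np.zeros(m.shape,bool);s[y0:y1,x0:x1]=1
    g=cv2.cvtColor(p,cv2.COLOR_RGB2GRAY)
    b=max(blobs(s&(g<95),20),key=lambda b:b.sum());y,x=np.nonzero(b);w=cam2world(I,np.c_[x,y],z=10);print(cen(b),cv2.minAreaRect(np.float32(w[:,:2])))
E
```

```text
0.1 [ 163.5 -654.5  225.7] xyaw -165.98 yyaw 104.02 tilt -1.0 w 88.1 q [-1.04  0.36  0.01 -0.   -1.22 -0.29] F [-1.1 -0.9  0.3]
[np.float64(121.97445255474453), np.float64(222.04379562043795)] ((549.1610717773438, 321.7652282714844), (18.618953704833984, 91.07896423339844), 88.68810272216797)
[np.float64(156.431654676259), np.float64(223.73561151079136)] ((548.3583984375, 235.62429809570312), (90.37679290771484, 37.06989669799805), 1.3239895105361938)
[np.float64(191.75294117647059), np.float64(215.47450980392156)] ((569.4237060546875, 149.11717224121094), (41.47535705566406, 34.38581466674805), 1.1106501817703247)
```

View pics/cr.png

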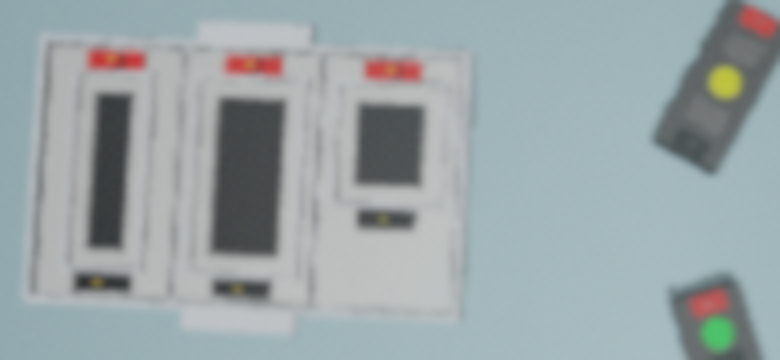

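The crop shows the three pads with the red sockets above them: slim pad at (110,170), wide at (250,175) and short at (390,145). This agrees with the ray measurements: pad centres at (549,322), (548,235.5) and (569,149), yaw about -1.2°. I'll start with the wide battery at (601,-319), yaw -15°.

```bash
R='[[0.4377,0.336,-0.1],-4.83,0.0876]'; python3 -m crank '[[[0.4377,0.336,-0.1],-4.83,0.0876],[[0.4377,0.336,-0.1],-4.83,0.0876],[[0.4377,0.336,-0.1],-4.83,0.0876],[[0.4377,0.336,-0.1],-4.83,0.0876],[[0.4377,0.336,-0.1],-4.83,0.0876],[[0.4377,0.336,-0.1],-4.83,0.0876],[[0.4377,0.336,-0.1],-4.83,0.0876],[[0.4377,0.336,-0.1],-4.83,0.0876],[[0.4377,0.336,-0.1],-4.83,0.0876],[[0.4377,0.336,-0.1],-4.83,0.0876],[[0.4377,0.336,-0.1],-4.83,0.0876],[[0.4377,0.336,-0.1],-4.83,0.0876]]' 30; python3 st.py
```

```text
time: 1.3
eef_pos: [603.9, -315.6, 124.7]
orientation: [[-0.967, 0.255, -0.001], [0.255, 0.967, 0.001], [0.002, 0.0, -1.0]]
contact_force: [-1.0, 0.3, 0.3]
width: 1.0
grip_force: 0.0
1.3 [ 603.9 -315.6  124.7] xyaw 165.22 yyaw 75.22 tilt -1.0 w 88.0 q [-0.2   0.44 -0.1  -0.   -1.03 -1.63] F [-1.   0.3  0.3]
```

```bash
python3 -m crank '[[[0,0,0],0,0.0876],[[0,0,0],0,0.0876],[[0,0,0],0,0.0876]]'|head -2;  python3 - <<'E'
from workcell import arm
from h import *
I=arm.camera_info("wrist");p,d=arm.capture("wrist");cv2.imwrite("pics/w1.png",p[:,:,::-1])
g=blobs(masks(p)['green'],50)
for b in g: c=cen(b);print(b.sum(),c,cam2world(I,[c],z=52),cam2world(I,[c],depth=[np.median(d[b])]))
E
```

```text
time: 1.6
eef_pos: [600.3, -319.7, 126.8]
457 [np.float64(252.49671772428883), np.float64(204.33041575492342)] [[ 601.28882256 -321.84579507   52.        ]] [[ 601.17432154 -321.81340867   52.40879943]]
```

View pics/w1.png

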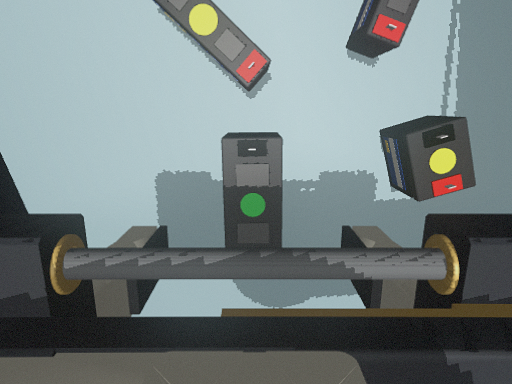

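The wrist view shows the green-stickered wide battery at (252,204), centred and square between the open fingers. Descending to grip.

```bash
python3 -m crank '[[[0,-0.001,-0.04],0,0.0876],[[0,-0.001,-0.075],0,0.0876],[[0,-0.001,-0.1],0,0.0876],[[0,-0.001,-0.1086],0,0.0876],[[0,-0.001,-0.1086],0,0.0876],[[0,-0.001,-0.1086],0,0.03],[[0,-0.001,-0.1086],0,0.03],[[0,-0.001,-0.1086],0,0.03],[[0,-0.001,-0.1086],0,0.03],[[0,-0.001,-0.1086],0,0.03],[[0,-0.001,-0.1086],0,0.03],[[0,-0.001,-0.1086],0,0.03]]' 35
```

```text
time: 2.85
eef_pos: [601.3, -320.0, 18.2]
orientation: [[-0.966, 0.258, 0.0], [0.258, 0.966, -0.0], [-0.0, -0.0, -1.0]]
contact_force: [-0.8, -0.9, 1.3]
width: 0.486
grip_force: 35.0
```

```bash
python3 -m crank '[[[0,0,0.02],0,0.03],[[0,0,0.055],0,0.03],[[0,0.02,0.09],0,0.03],[[-0.005,0.055,0.1],0.3,0.03],[[-0.01,0.1,0.1],0.6,0.03],[[-0.014,0.145,0.1],0.9,0.03],[[-0.018,0.19,0.1],1.2,0.03],[[-0.022,0.235,0.1],1.5,0.03],[[-0.026,0.28,0.1],1.7,0.03],[[-0.03,0.325,0.1],1.9,0.03],[[-0.034,0.37,0.1],2.1,0.03],[[-0.04,0.415,0.1],2.3,0.03]]' && python3 -m crank '[[[-0.004,0.045,0],0,0.03],[[-0.008,0.085,0],0,0.03],[[-0.011,0.115,0],0,0.03],[[-0.013,0.135,0],0,0.03],[[-0.013,0.1404,0],0,0.03],[[-0.013,0.1404,0],0,0.03],[[-0.013,0.1404,0],0,0.03],[[-0.013,0.1404,0],0,0.03]]'; python3 st.py;  python3 - <<'E'
from workcell import arm
from h import *
I=arm.camera_info("wrist");p,d=arm.capture("wrist");cv2.imwrite("pics/w2.png",p[:,:,::-1])
M=masks(p)
for k in("red","green"):
  for b in blobs(M[k],60): c=cen(b);print(k,b.sum(),np.round(c),np.round(cam2world(I,[c],depth=[np.median(d[b])]),1))
E
```

```text
time: 4.05
eef_pos: [560.0, 96.8, 117.0]
orientation: [[-1.0, 0.02, -0.002], [0.02, 1.0, -0.0], [0.002, -0.0, -1.0]]
contact_force: [2.1, 0.7, -5.1]
width: 0.49
grip_force: 35.0
time: 4.85
eef_pos: [548.2, 234.3, 117.8]
orientation: [[-1.0, 0.021, -0.001], [0.021, 1.0, -0.0], [0.001, -0.0, -1.0]]
contact_force: [-0.5, -1.1, -5.5]
width: 0.486
grip_force: 35.0
4.85 [548.2 234.3 117.8] xyaw 178.77 yyaw 88.77 tilt -1.0 w 42.8 q [ 0.73  0.32 -0.31 -0.   -0.94 -2.32] F [-0.5 -1.1 -5.5]
green 605 [254. 286.] [[552.9 233.4 151.9]]
```

View pics/w2.png

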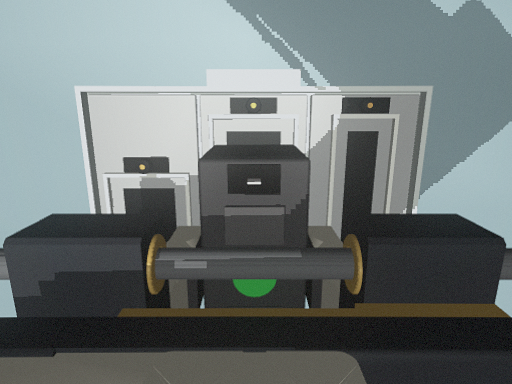

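The wrist view over the tray shows the held battery (columns 200–307) centred over the wide pad (columns 227–281), whose black end is at row 131. I'll check that by ray.

Run:
```python
from workcell import arm
from h import *
I=arm.camera_info("wrist");p=cv2.imread("pics/w2.png")
for n,uv in dict(wideL=(227,131),wideR=(281,131),slimL=(346,131),slimR=(379,131),shortL=(126,188),shortR=(175,188)).items(): print(n,np.round(cam2world(I,[uv],z=10),1))
```

```text
wideL [[498.9 213.4  10. ]]
wideR [[499.8 255.8  10. ]]
slimL [[500.9 306.7  10. ]]
slimR [[501.5 332.5  10. ]]
shortL [[543.1 128.9  10. ]]
shortR [[543.9 168.9  10. ]]
```

```bash
python3 -m crank '[[[0,-0.0005,-0.04],0,0.03],[[0,-0.0005,-0.065],0,0.03],[[0,-0.0005,-0.08],0,0.03],[[0,-0.0005,-0.086],0,0.03],[[0,-0.0005,-0.089],0,0.03],[[0,-0.0005,-0.089],0,0.03],[[0,-0.0005,-0.089],0,0.03],[[0,-0.0005,-0.089],0,0.06],[[0,-0.0005,-0.089],0,0.06],[[0,-0.0005,-0.089],0,0.06],[[0,-0.0005,-0.07],0,0.06],[[0,-0.0005,-0.04],0,0.06]]'
```

```text
time: 6.1
eef_pos: [547.3, 234.3, 77.2]
orientation: [[-1.0, 0.02, -0.003], [0.02, 1.0, -0.002], [0.002, -0.002, -1.0]]
contact_force: [0.4, 0.3, 0.7]
width: 0.685
grip_force: 0.0
```

```bash
python3 -m crank '[[[0,0,0.03],0,0.0876],[[-0.005,-0.02,0.045],0.2,0.0876],[[-0.02,-0.065,0.045],0.7,0.0876],[[-0.033,-0.11,0.045],1.2,0.0876],[[-0.046,-0.155,0.045],1.7,0.0876],[[-0.06,-0.2,0.045],2.3,0.0876],[[-0.073,-0.24,0.045],2.8,0.0876],[[-0.083,-0.27,0.045],3.14,0.0876],[[-0.088,-0.285,0.045],3.14,0.0876],[[-0.088,-0.285,0.045],3.14,0.0876],[[-0.088,-0.285,0.045],3.14,0.0876],[[-0.088,-0.285,0.045],3.14,0.0876]]';  python3 - <<'E'
from workcell import arm
from h import *
I=arm.camera_info("wrist");p,d=arm.capture("wrist");cv2.imwrite("pics/w3.png",p[:,:,::-1])
for b in blobs(masks(p)['green'],50): c=cen(b);print(b.sum(),c,cam2world(I,[c],z=52),cam2world(I,[c],depth=[np.median(d[b])]))
E
```

```text
time: 7.3
eef_pos: [461.0, -49.2, 123.2]
orientation: [[-0.953, -0.304, 0.001], [-0.304, 0.953, 0.0], [-0.001, -0.0, -1.0]]
contact_force: [-0.7, -0.4, -0.5]
width: 1.0
grip_force: 0.0
538 [np.float64(60.97211895910781), np.float64(168.0297397769517)] [[ 477.01374529 -185.26630653   52.        ]] [[ 476.880077   -185.07298019   52.38491606]]
467 [np.float64(251.44325481798714), np.float64(202.40042826552462)] [[460.4936785  -52.14726708  52.        ]] [[460.38739169 -52.17813876  52.38646549]]
```

View pics/w3.png

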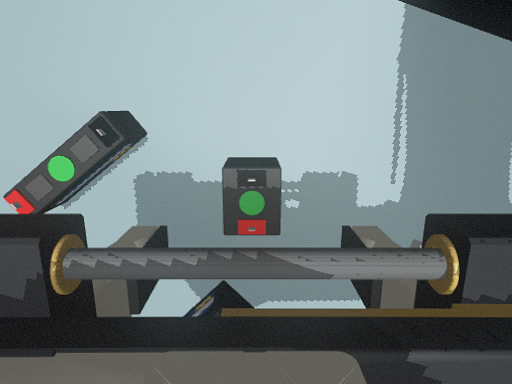

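The short battery's sticker is at (251,202), centred and aligned between the fingers with its red end towards +x. Gripping.

```bash
python3 -m crank '[[[0,-0.001,-0.04],0,0.0876],[[0,-0.001,-0.075],0,0.0876],[[0,-0.001,-0.097],0,0.0876],[[0,-0.001,-0.105],0,0.0876],[[0,-0.001,-0.105],0,0.0876],[[0,-0.001,-0.105],0,0.03],[[0,-0.001,-0.105],0,0.03],[[0,-0.001,-0.105],0,0.03],[[0,-0.001,-0.105],0,0.03],[[0,-0.001,-0.105],0,0.03],[[0,-0.001,-0.105],0,0.03],[[0,-0.001,-0.105],0,0.03]]' 35
```

```text
time: 8.55
eef_pos: [460.3, -51.0, 18.1]
orientation: [[-0.953, -0.304, 0.0], [-0.304, 0.953, 0.0], [-0.0, -0.0, -1.0]]
contact_force: [-1.6, 0.5, 3.3]
width: 0.474
grip_force: 35.0
```

```bash
python3 -m crank '[[[0,0,0.02],0,0.03],[[0,0,0.055],0,0.03],[[0.01,0.02,0.09],0,0.03],[[0.03,0.055,0.1],-0.6,0.03],[[0.052,0.095,0.1],-1.3,0.03],[[0.073,0.135,0.1],-2,0.03],[[0.092,0.17,0.1],-2.6,0.03],[[0.104,0.19,0.1],-3,0.03],[[0.1087,0.2,0.1],-3.14,0.03],[[0.1087,0.2,0.1],-3.14,0.03],[[0.1087,0.2,0.1],-3.14,0.03],[[0.1087,0.2,0.1],-3.14,0.03]]' && python3 st.py
```

```text
time: 9.75
eef_pos: [568.2, 148.0, 117.8]
orientation: [[-1.0, 0.02, -0.001], [0.02, 1.0, -0.0], [0.001, -0.0, -1.0]]
contact_force: [-0.2, -0.0, -2.4]
width: 0.477
grip_force: 35.0
9.75 [568.2 148.  117.8] xyaw 178.83 yyaw 88.83 tilt -1.0 w 42.0 q [ 0.59  0.31 -0.33 -0.   -0.93 -2.18] F [-0.2 -0.  -2.4]
```

```bash
python3 -m crank '[[[0,0,-0.04],0,0.03],[[0,0,-0.065],0,0.03],[[0,0,-0.08],0,0.03],[[0,0,-0.086],0,0.03],[[0,0,-0.089],0,0.03],[[0,0,-0.089],0,0.03],[[0,0,-0.089],0,0.03],[[0,0,-0.089],0,0.06],[[0,0,-0.089],0,0.06],[[0,0,-0.089],0,0.06],[[0,0,-0.07],0,0.06],[[0,0,-0.04],0,0.06]]'
```

```text
time: 10.95
eef_pos: [567.8, 148.4, 77.0]
orientation: [[-1.0, 0.02, -0.003], [0.02, 1.0, -0.002], [0.003, -0.002, -1.0]]
contact_force: [0.1, -0.1, -0.3]
width: 0.683
grip_force: 0.0
```

```bash
python3 -m crank '[[[0,0,0.03],0,0.0876],[[-0.005,-0.02,0.045],-0.5,0.0876],[[-0.018,-0.065,0.045],-1.3,0.0876],[[-0.03,-0.11,0.045],-2.1,0.0876],[[-0.043,-0.155,0.045],-2.9,0.0876],[[-0.055,-0.2,0.045],-3.7,0.0876],[[-0.068,-0.245,0.045],-4.5,0.0876],[[-0.08,-0.29,0.045],-5.2,0.0876],[[-0.089,-0.32,0.045],-5.63,0.0876],[[-0.092,-0.3325,0.045],-5.63,0.0876],[[-0.092,-0.3325,0.045],-5.63,0.0876],[[-0.092,-0.3325,0.045],-5.63,0.0876]]';  python3 - <<'E'
from workcell import arm
from h import *
I=arm.camera_info("wrist");p,d=arm.capture("wrist");cv2.imwrite("pics/w4.png",p[:,:,::-1])
for b in blobs(masks(p)['green'],50): c=cen(b);print(b.sum(),c,cam2world(I,[c],z=52),cam2world(I,[c],depth=[np.median(d[b])]))
E
```

```text
time: 12.15
eef_pos: [477.3, -183.2, 123.1]
orientation: [[-0.82, 0.572, 0.0], [0.572, 0.82, 0.0], [-0.0, 0.0, -1.0]]
contact_force: [0.4, -0.0, 0.2]
width: 1.005
grip_force: 0.0
466 [np.float64(252.39270386266094), np.float64(204.6952789699571)] [[ 477.07364257 -185.1403719    52.        ]] [[ 477.00718812 -185.09262249   52.27983876]]
```

View pics/w4.png

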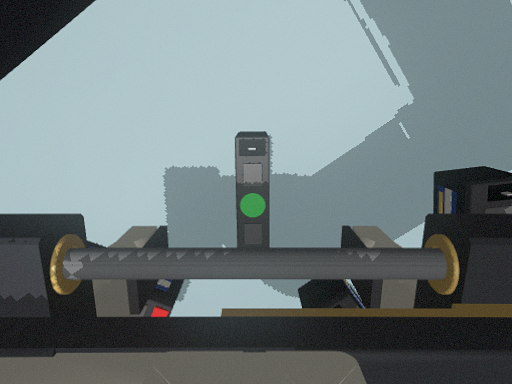

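The slim battery's sticker is at (252,205), centred and aligned. Neighbouring batteries at (155,312) and (330,290) are well beyond the fingers. Gripping.

```bash
python3 -m crank '[[[0,-0.0005,-0.04],0,0.0876],[[0,-0.0005,-0.075],0,0.0876],[[0,-0.0005,-0.097],0,0.0876],[[0,-0.0005,-0.105],0,0.0876],[[0,-0.0005,-0.105],0,0.06],[[0,-0.0005,-0.105],0,0.015],[[0,-0.0005,-0.105],0,0.015],[[0,-0.0005,-0.105],0,0.015],[[0,-0.0005,-0.105],0,0.015],[[0,-0.0005,-0.105],0,0.015],[[0,-0.0005,-0.105],0,0.015],[[0,-0.0005,-0.105],0,0.015]]' 35
```

```text
time: 13.4
eef_pos: [476.9, -184.0, 18.0]
orientation: [[-0.82, 0.573, 0.0], [0.573, 0.82, -0.0], [-0.0, 0.0, -1.0]]
contact_force: [-0.2, -0.3, 0.0]
width: 0.335
grip_force: 0.0
```

```bash
python3 -m crank '[[[0,0,0],0,0.015],[[0,0,0],0,0.015],[[0,0,0],0,0.015],[[0,0,0],0,0.015],[[0,0,0.02],0,0.015],[[0,0,0.055],0,0.015],[[0,0,0.09],0,0.015],[[0,0,0.1],0,0.015]]'
```

```text
time: 14.2
eef_pos: [478.7, -184.1, 121.2]
orientation: [[-0.82, 0.572, 0.005], [0.572, 0.82, -0.0], [-0.004, 0.002, -1.0]]
contact_force: [0.9, 0.1, -2.4]
width: 0.269
grip_force: 34.9
```

```bash
python3 -m crank '[[[0.003,0.02,0],0.3,0.015],[[0.009,0.06,0],0.8,0.015],[[0.015,0.105,0],1.4,0.015],[[0.022,0.15,0],2,0.015],[[0.028,0.195,0],2.6,0.015],[[0.035,0.24,0],3.2,0.015],[[0.041,0.285,0],3.8,0.015],[[0.048,0.33,0],4.4,0.015],[[0.054,0.375,0],5,0.015],[[0.06,0.415,0],5.4,0.015],[[0.065,0.45,0],5.63,0.015],[[0.069,0.475,0],5.63,0.015]]' >/dev/null && python3 -m crank '[[[0.0023,0.02,0],0,0.015],[[0.0033,0.03,0],0,0.015],[[0.0033,0.03,0],0,0.015],[[0.0033,0.03,0],0,0.015],[[0.0033,0.03,0],0,0.015]]';python3 st.py
python3 - <<'E'
from workcell import arm
from h import *
I=arm.camera_info("wrist");p,d=arm.capture("wrist");cv2.imwrite("pics/w5.png",p[:,:,::-1])
E
```

```text
time: 15.9
eef_pos: [549.1, 319.9, 118.0]
orientation: [[-1.0, 0.021, -0.0], [0.021, 1.0, -0.0], [0.0, -0.0, -1.0]]
contact_force: [0.0, -1.1, -2.2]
width: 0.275
grip_force: 34.9
15.9 [549.1 319.9 118. ] xyaw 178.79 yyaw 88.79 tilt -1.0 w 24.2 q [ 0.83  0.38 -0.22 -0.   -0.97 -2.43] F [ 0.  -1.1 -2.2]
```

View pics/w5.png

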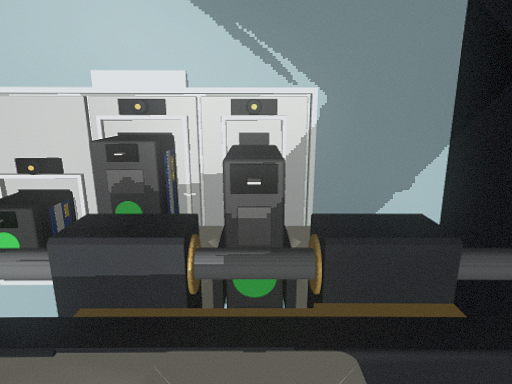

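The slim battery (columns 224–284) is centred over its pad (239–269), and the other two batteries stand in their cradles on the left. Lowering.

```bash
python3 -m crank '[[[0,0,-0.04],0,0.015],[[0,0,-0.065],0,0.015],[[0,0,-0.08],0,0.015],[[0,0,-0.086],0,0.015],[[0,0,-0.089],0,0.015],[[0,0,-0.089],0,0.015],[[0,0,-0.089],0,0.015],[[0,0,-0.089],0,0.045],[[0,0,-0.089],0,0.045],[[0,0,-0.089],0,0.045],[[0,0,-0.07],0,0.045],[[0,0,-0.04],0,0.045]]' && python3 -m crank '[[[0,0,0.04],0,0.045],[[0,0,0.09],0,0.045],[[-0.03,-0.03,0.12],0,0.045],[[-0.06,-0.07,0.12],0,0.045],[[-0.1,-0.11,0.12],0,0.045],[[-0.1,-0.15,0.12],0,0.045],[[-0.1,-0.19,0.12],0,0.045],[[-0.1,-0.23,0.12],0,0.045],[[-0.1,-0.28,0.12],0,0.045],[[-0.1,-0.33,0.12],0,0.045],[[-0.1,-0.33,0.12],0,0.045],[[-0.1,-0.33,0.12],0,0.045]]' | head -2
python3 - <<'E'
from workcell import arm
from h import *
I=arm.camera_info("top");p,d=arm.capture("top");cv2.imwrite("pics/end.png",cv2.resize(p[:,:,::-1],(768,576)))
sub=np.zeros(d.shape,bool); sub[108:326,66:455]=1
v,u=np.nonzero(sub&(d>0)); W=cam2world(I,np.c_[u,v],depth=d[v,u])
Z=np.zeros(d.shape);Z[v,u]=W[:,2]
for b in blobs((Z>40)&(Z<80),100):
    y,x=np.nonzero(b); w=cam2world(I,np.c_[x,y],depth=d[b])
    r=cv2.minAreaRect(np.float32(w[:,:2]));print(b.sum(),np.round(np.median(w[:,2]),1),np.round(r[0],1),np.round(r[1],1),round(r[2],1))
M=masks(p)
for k in("red","green","yellow"):
  for b in blobs(M[k]&sub,8): c=cen(b);print(k,np.round(cam2world(I,[c],depth=[np.median(d[b])])[0]))
E
```

```text
time: 17.15
eef_pos: [548.3, 320.1, 76.8]
orientation: [[-1.0, 0.02, -0.003], [0.02, 1.0, -0.003], [0.003, -0.003, -1.0]]
contact_force: [0.6, -0.0, -0.8]
width: 0.511
grip_force: 0.0
time: 18.35
eef_pos: [449.3, -10.1, 198.4]
757 53.3 [605.9 -53. ] [43.  97.1] 61.9
405 52.7 [ 604.8 -182.2] [51.8 43.2] 2.5
515 63.1 [550.3 323.3] [26.  94.7] 89.3
823 63.2 [548.5 236.5] [42.9 96.2] 89.5
435 63.3 [569.3 150.6] [43.  51.2] 88.8
463 52.6 [ 475.9 -317. ] [98.5 25.7] 32.4
red [826. -27.  33.]
red [642. -70.  56.]
red [617. 319.  15.]
red [ 623. -177.   54.]
red [ 623. -188.   54.]
red [615. 242.  16.]
red [616. 225.  14.]
red [614. 149.  15.]
red [590. 322.  65.]
red [590. 236.  66.]
red [587. 150.  65.]
red [ 510. -294.   54.]
green [570. 151.  64.]
green [550. 323.  64.]
green [549. 238.  64.]
yellow [755. -15.  31.]
yellow [606. -52.  54.]
yellow [ 605. -182.   54.]
yellow [ 476. -317.   53.]
```

View pics/end.png

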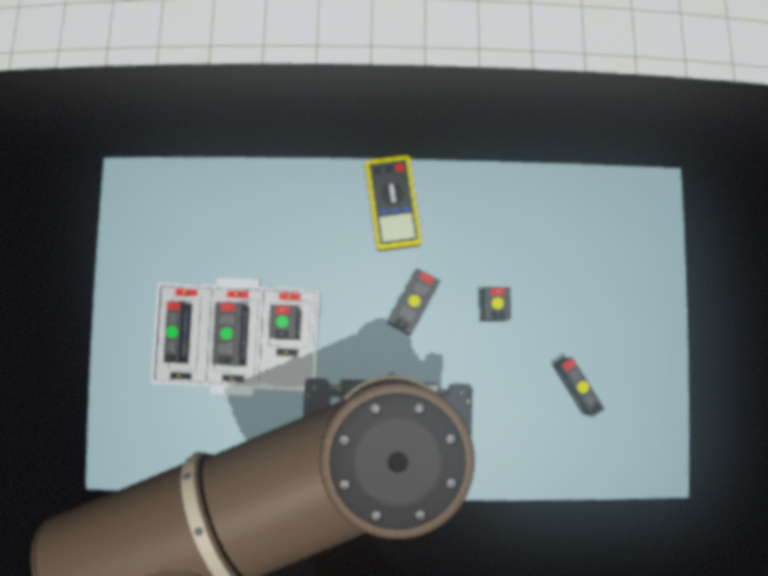

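All three green batteries stand in their cradles at (172,332), (227,333) and (282,322), within about 2 mm of the pads. They sit at lid height 63 mm with the red ends towards the red sockets. The held batteries and the multimeter haven't moved.

```bash
python3 -c "
from workcell import arm
print(arm.hand_in())"
```

```text
the job is handed in; nothing more can be done
None
```

The job is handed in: by the last camera check, all three green-stickered batteries stand upright on their own pads, about 2 mm off centre at most, red ends to the red sockets, and the yellow ones and the multimeter have not moved; the hand-in returned no verdict.

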